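Press a bronze bearing sleeve home in a roller bearing housing

TASK

The packing line's roller housing needs its bronze bearing sleeve: of the three sleeves on the rubber mat, take the one whose spigot fits the bore, set it upright in the bore and press it in steadily until its shoulder is fully home against the rim all round, then let go. It is a tight push fit, so expect resistance well before it is home; feel for the stop and do not lean on it: pushing with more than about 30 N would crack the casting. Leave the other two sleeves and everything else on the bench where they stand.

Things in the scene. Friction and masses are not known exactly. Their poses are not given: they have to be found in the camera images.
- housing: Grey cast bearing housing fixed to the bench; the point is the centre of its foot, z up along the axis of its vertical bore. Foot 120 x 120 mm, top 14 mm above the point; hub 64 mm across up to 34 mm above the point. From the hub stands a steel tube, 40 mm outside, whose top edge is the rim: 56 to 84 mm above the point, different each time and not tracked: feel for it.
- sleeve_a_mid (a point): The sleeve that fits: bronze, upright on the mat, 60 mm tall, about 260 g; the point is on its axis half-way up, z up. Spigot (lower part) 28 mm diameter, 34 mm long, 1.5 mm chamfer at the foot; above it the collar, 44 mm diameter, 26 mm tall, whose flat underside is the shoulder. With the shoulder on the rim the point is 4 mm below the rim. A plug closes the hole in its top.
- sleeve_b_mid (a point): A smaller bronze sleeve, too small for the bore: 54 mm tall, spigot 20 mm, collar 34 mm diameter. Point on its axis half-way up. Leave it standing.
- sleeve_c_mid (a point): A larger bronze sleeve, too big for the bore: 64 mm tall, spigot 38 mm, collar 56 mm diameter. Point on its axis half-way up. Leave it standing.
- mat: Black rubber mat 180 x 300 x 4 mm fixed to the bench; the point is the centre of its underside, on the bench top. The three sleeves stand on it in a row along its y, about 90 mm apart and 35 mm to the -x side of its middle.
- spacer: Steel ring 34 mm across, 10 mm high, lying on the mat 60 mm to the +x side of its middle. Leave alone.
- bolt: Short hexagon bolt, 42 mm tall, standing on its head on the mat 60 mm to the +x side of its middle. Leave alone.
- grease: White jar with black cap, 68 mm across, 75 mm tall; beyond the work area. Leave alone.
- snips: Trimming snips 200 mm long with a red and a black handle, lying beyond the work area. Leave alone.
- bottle: White growing bottle 78 mm across, 118 mm tall; beyond the work area. Leave alone.
- bore_axis (a point): Point on the axis of the bore at the housing's foot (same place as the housing's point). The bore is 29.5 mm wide, unchamfered, deeper than the spigot. From 19 mm below the rim, four spring strips in its wall grip the spigot: from there on it takes 5 to 12 N of steady push to go down and stays where it is left; at the stop the push rises steeply. The tube itself gives 1 mm per 40 N of push.
Mind the look-alikes: they are no part of the job. Leave any purple look-alike of the part that bears sleeve_a_mid alone.

How it is judged:
On the way, in this order (a step that is already met when the one before it is completed fails the run):
1. the fitting sleeve is lifted clear of the mat: its middle over 55 mm above the bench (height (world z) of sleeve_a_mid above 0.055 m), for 0.1 s.
2. its spigot is started upright in the bore: foot at least 6 mm below the rim, on the bore's axis within 3 mm, tilt under 0.15 rad (z of sleeve_a_mid in the frame of rim below 0.024 m and horizontal distance between sleeve_a_mid and rim below 0.003 m and angle between sleeve_a_mid's own z axis and vertical below 0.15 rad), for 0.05 s.
At the end, for the whole second after the job is handed in: The fitting sleeve is in the bore, its shoulder within 1.6 mm of the rim, its axis within 2.5 mm and 0.06 rad of the bore's, at rest and released (z of sleeve_a_mid in the frame of rim below -0.0024 m and horizontal distance between sleeve_a_mid and rim below 0.0025 m and angle between sleeve_a_mid's own z axis and vertical below 0.06 rad and linear speed of sleeve_a below 0.01 m/s); the robot touches nothing.
It fails at once if the tube is pushed down with more than 40 N (its stiff seat gives more than 1 mm) (value of joint seat below -0.001 m).
It fails at once if another sleeve is moved more than 20 mm or tipped (distance of any of sleeve_b_mid, sleeve_c_mid from where it was at the start of the episode above 0.02 m or angle between any of sleeve_b_mid, sleeve_c_mid's own z axis and vertical above 0.5 rad).
It fails at once if another thing on the bench is moved more than 30 mm (distance of any of spacer, bolt, grease, snips, bottle from where it was at the start of the episode above 0.03 m).
It also fails if it takes over 51 s, if anything falls off the work surface, if the arm or the gripper's body presses on something with over 40 N, if the wrist force passes 120 N, or if a joint passes its speed limit or range.

ROBOT

A 6-joint arm with a two-finger parallel gripper is mounted at the origin on the work surface. World frame = base frame: x ahead of the robot, y to its left, z up, the work surface at z = 0. Lengths are in m, angles in rad, forces in N, time in s.
With the tool pointing down it reaches from about 0.4 to 0.825 m from the base axis. Payload 7 kg.
Tool frame: the origin (TCP) lies between the finger pads; the fingertips stand 22 mm ahead of it and the grasp point (between the pads) lies 3 mm ahead of it; z points along the fingers, y is the direction in which the jaws open and shut (so a half turn about z gives the same grasp; the last joint's range is limited). The gripper opens to 88 mm and grips with 3 to 60 N. Pads are 19 mm wide; open, the fingers measure 130 mm over their backs; the gripper's body (78 mm by 193 mm) begins 47 mm behind the grasp point.
Start: joints at [1.61, 0.359, 0.012, 0, -1.224, -0.288], TCP at [0.166, 0.654, 0.249] pointing down, gripper open.
Joint ranges: [-3.07, 3.07], [-1.43, 2.12], [-1.02, 1.25], [-3.03, 1.67], [-3.05, -0], [-3.03, 3.03]. Speed limits (rad/s): [2.39, 2.39, 3.01, 3.14, 3.14, 3.14].

INTERFACE

Orientations are given as [roll, pitch, yaw] about the fixed x, y, z axes, in that order (R = Rz(yaw) Ry(pitch) Rx(roll)).
In Python, from station import arm, optics gives the robot as it stands. The module is installed in compiled form; this text tells all that it offers.
- The arm moves only by the tool jog_arm, never from a script. Its argument "motion" is a list that holds one entry, the list of rows, each a list of 7 numbers: the shift along the tool's x, y, z in m, then the turn, a rotation vector about the tool's x, y, z in degrees, then the finger opening in m, from 0 to 0.0876. In form: [[[x, y, z, rx, ry, rz, grip], ...]]. A call has 1 to 8 rows; each row is the pose to reach, as a shift and turn from the pose measured when the call began, along the tool's axes at that moment; what a row does not reach only later rows make up. A row lasts 1/10 s, in which the tool goes at most 50 mm and 8.59 degrees, less where a joint would pass 70% of its speed; a pose out of reach is approached as far as the arm can. A call with a gripper value outside its range is refused whole. The fingers move at their own pace and stop on an object; "newtons" is the grip in N (left out, the last holds). Time passes only in rows, so rows that repeat a pose let the fingers close. It gives the time, the measured TCP pose, the force and the opening at its end, in the units of the state.
- arm.get_state(): the state, without advancing time (a new reading comes with each control period).
- optics.grab_frame(name): name is "side" or "top"; returns the picture (480x640x3 uint8, red, green, blue); there is no depth.
- optics.camera_model(name): a dict with "mtx" (3x3 intrinsics, pixels), "R" (3x3) and "t" (3): a world point X has camera coordinates R X + t. Camera axes: x right, y down, z forward; pixel columns grow to the right and rows downward; lengths in m; the calibration is good to about 2 mm. A picture is of the moment at which its call begins. camera_model takes no time and is no camera call.
- arm.job_done(): hands the job in, once; it reports no verdict.
The state is a dict: "t": time; "q": joint angles; "qd": joint speeds; "joint_efforts": joint torques, N m; "eef_pos": TCP position; "ee_rot": TCP orientation; "force": force on the tool from outside, world axes, zero at the start; "moment": the same for the moment, N m; "width": finger opening in m.
Only numpy, scipy, OpenCV 4.12 (cv2) and the standard library are available. Lean on these libraries where they do the work, as an engineer would, in place of code of your own. Each camera call takes 0.05 s, during which the arm holds its last target.

## Working session

There is one attempt and no reset: what is moved stays moved. The work goes in short steps, Python scripts to look and compute and a tool call to move; the robot and the scene stay as the last step left them, time stands still between calls to the robot, and variables do not carry over. Pictures are saved under pics/ and viewed, and the job is handed in when it is done.

Besides the shell and the picture viewer there is one more tool, called in YAML: its name, and indented under it one key for each argument. jog_arm: Moves the arm, as the interface text tells. Its arguments: {"type":"object","properties":{"motion":{"type":"array","items":{"type":"array","items":{"type":"array","items":{"type":"number"}}}},"newtons":{"type":"number"}},"required":["motion"]}

```bash
mkdir -p pics; python3 - <<'E'
from station import arm, optics
import cv2
s=arm.get_state();print(s)
for n in("top","side"):
    f=optics.grab_frame(n);cv2.imwrite(f"pics/{n}0.png",f[:,:,::-1]);m=optics.camera_model(n);print(n,m)
E
```

```text
{'t': 0.0, 'q': array([ 1.61009055e+00,  3.59397364e-01,  1.10653328e-02, -3.33557415e-04,
       -1.22412168e+00, -2.88097162e-01]), 'qd': array([ 0.00089796, -0.00106067, -0.00171898, -0.00039603, -0.00090185,
        0.00292138]), 'joint_efforts': array([-1.03747429e-04, -5.82715166e+01,  2.93062019e+01,  6.99736163e+00,
        6.87495005e-03, -1.51219219e-04]), 'eef_pos': array([0.16613393, 0.65376572, 0.2476217 ]), 'ee_rot': array([ 3.13991448e+00, -1.70310878e-04, -2.48916393e-01]), 'force': array([ 0.46179399, -0.59423574, -0.09993838]), 'moment': array([ 0.04254311, -0.02604285, -0.00866667]), 'width': 0.08766275292796107}
top {'mtx': array([[471.35951041,   0.        , 318.31167299],
       [  0.        , 471.35951041, 237.44221822],
       [  0.        ,   0.        ,   1.        ]]), 'R': array([[ 0.09328793, -0.99563384,  0.00325852],
       [-0.9729151 , -0.09185351, -0.21213003],
       [ 0.21150314,  0.01661891, -0.97723602]]), 't': array([0.02094481, 0.60443719, 0.78596022])}
side {'mtx': array([[438.60316705,   0.        , 333.3166494 ],
       [  0.        , 438.60316705, 241.65543587],
       [  0.        ,   0.        ,   1.        ]]), 'R': array([[ 9.14143134e-01, -4.05391292e-01, -4.80884409e-04],
       [-2.56333933e-01, -5.77104225e-01, -7.75399013e-01],
       [ 3.14062487e-01,  7.08948950e-01, -6.31471409e-01]]), 't': array([-0.52033733,  0.24527417,  0.85675426])}
```

View pics/top0.png

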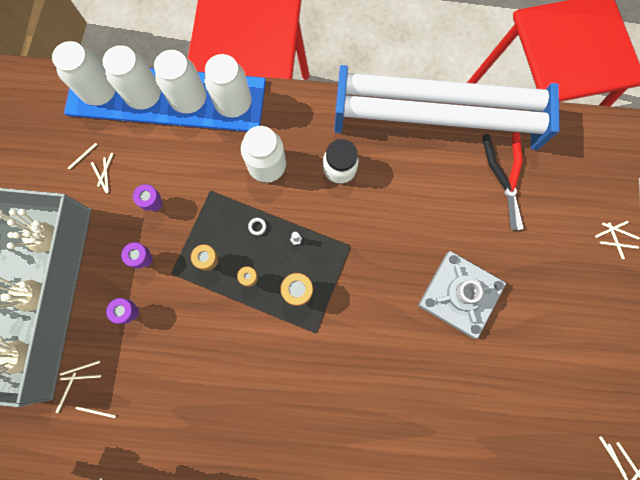

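View pics/side0.png

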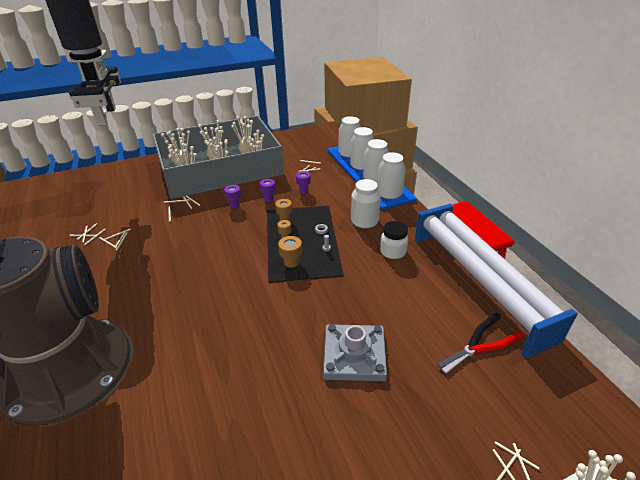

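Candidates in the top view are bronze at (204,257) medium, (247,276) small and (297,289) large, plus purple look-alikes at (146,197), (135,255) and (120,311). By size, sleeve A should be the medium one at (204,257). I'll check that in close crops.

```bash
python3 - <<'E'
import cv2,numpy as np
t=cv2.imread("pics/top0.png");s=cv2.imread("pics/side0.png")
def crop(im,x,y,w,h,k):return cv2.resize(im[y:y+h,x:x+w],None,fx=k,fy=k,interpolation=cv2.INTER_CUBIC)
cv2.imwrite("pics/c1.png",crop(t,170,225,160,100,5))
cv2.imwrite("pics/c2.png",crop(t,410,245,100,100,6))
cv2.imwrite("pics/c3.png",crop(s,255,185,100,100,6))
cv2.imwrite("pics/c4.png",crop(s,310,310,90,80,7))
E
```

```text
(no output)
```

View pics/c1.png

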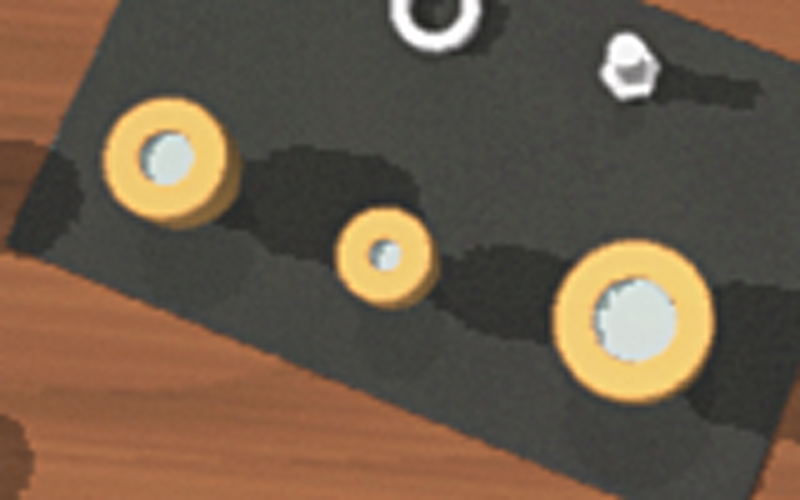

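View pics/c2.png

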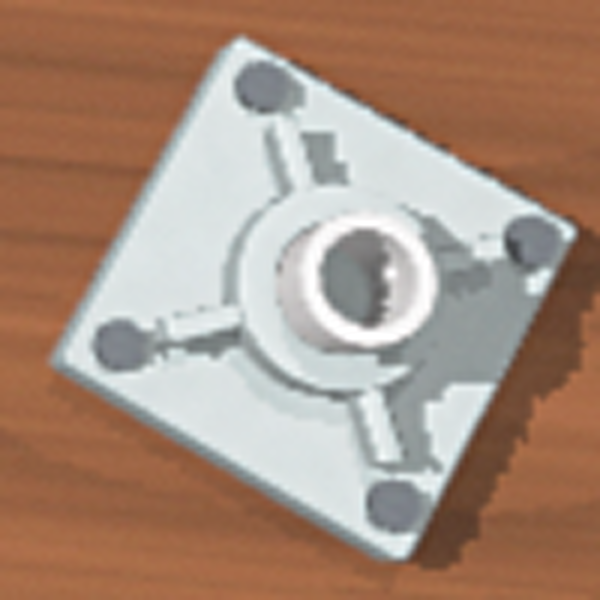

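View pics/c3.png

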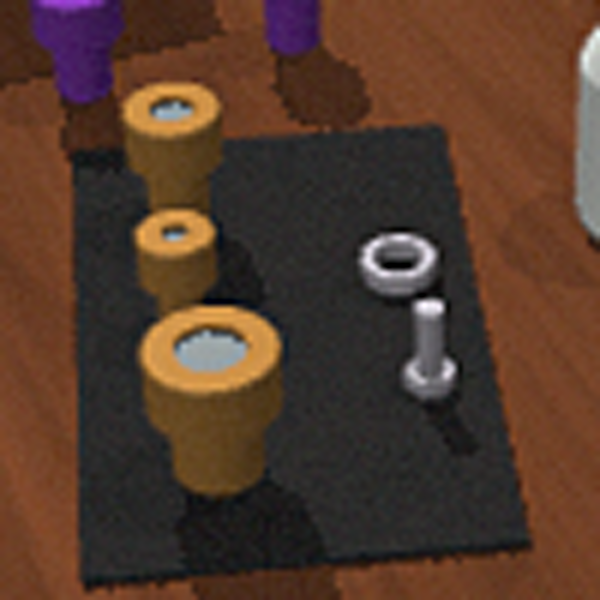

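View pics/c4.png

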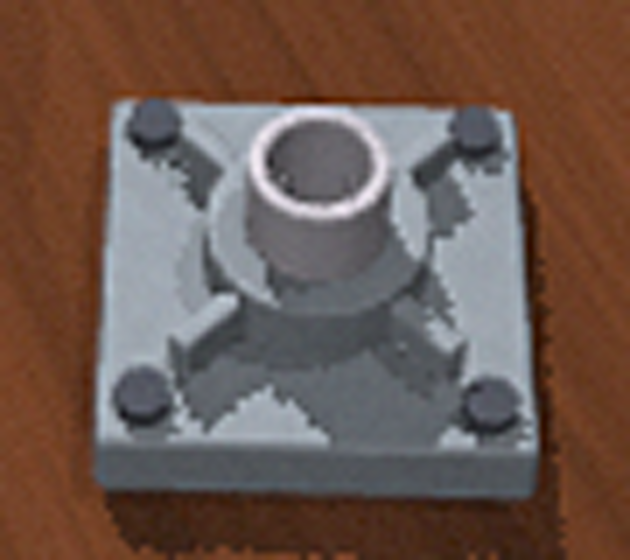

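```bash
cat > h.py <<'E'
import numpy as np,cv2
from station import arm,optics
from scipy.optimize import least_squares
M={n:optics.camera_model(n) for n in("top","side")}
def proj(n,X):
    m=M[n];c=np.atleast_2d(X)@m["R"].T+m["t"];p=c@m["mtx"].T;return p[:,:2]/p[:,2:]
def onz(n,u,z):
    m=M[n];d=m["R"].T@np.linalg.solve(m["mtx"],[u[0],u[1],1.]);o=-m["R"].T@m["t"];return o+d*(z-o[2])/d[2]
def tri(a,b):
    f=lambda X:np.r_[proj("top",X)[0]-a,proj("side",X)[0]-b]
    r=least_squares(f,[.5,.1,.05]);return r.x,r.fun
def un(p,x,y,k):return np.array([x+(p[0]+.5)/k-.5,y+(p[1]+.5)/k-.5])
E
python3 - <<'E'
from h import *
np.set_printoptions(precision=4,suppress=True)
for nm,p,q,z in(("A",(167,159),(172,110),.064),("B",(386,257),(176,234),.058),("C",(634,321),(211,350),.068)):
    a=un(p,170,225,5);b=un(q,255,185,6);print(nm,a,b,onz("top",a,z),onz("side",b,z),tri(a,b))
a=un((363,279),410,245,6);b=un((319.5,161.5),310,310,7);print("rim",a,b,tri(a,b))
for k in (.056,.07,.084):print(k,onz("top",a,k),onz("side",b,k))
# foot bolts/corners z=.014 top
ct=[(235,38),(578,232),(405,553),(55,358)]
X=[onz("top",un(p,410,245,6),.014) for p in ct];print(np.array(X),np.mean(X,0),[np.linalg.norm(X[i]-X[i-1]) for i in range(4)])
cs=[(112,102),(515,112),(535,447),(97,443)]
X=[onz("side",un(p,310,310,7),.014) for p in cs];print(np.array(X),np.mean(X,0),[np.linalg.norm(X[i]-X[i-1]) for i in range(4)])
E
```

```text
A [203.  256.4] [283.25   202.9167] [0.546  0.2797 0.064 ] [0.5447 0.2784 0.064 ] (array([0.5459, 0.28  , 0.0628]), array([-0.0512,  0.1572,  0.2455, -0.0486]))
B [246.8 276. ] [283.9167 223.5833] [0.5191 0.1982 0.058 ] [0.5183 0.197  0.058 ] (array([0.519 , 0.1984, 0.0569]), array([-0.0285,  0.0879,  0.1304, -0.025 ]))
C [296.4 288.8] [289.75   242.9167] [0.5036 0.1071 0.068 ] [0.5023 0.1053 0.068 ] (array([0.5035, 0.1073, 0.0663]), array([-0.0577,  0.1774,  0.2494, -0.0488]))
rim [470.0833 291.0833] [355.2143 332.6429] (array([ 0.5281, -0.198 ,  0.0642]), array([-0.1083,  0.3142,  0.349 , -0.0941]))
0.056 [ 0.5298 -0.2008  0.056 ] [ 0.5306 -0.1921  0.056 ]
0.07 [ 0.5279 -0.1964  0.07  ] [ 0.5252 -0.2022  0.07  ]
0.084 [ 0.5261 -0.192   0.084 ] [ 0.5197 -0.2122  0.084 ]
[[ 0.608  -0.1715  0.014 ]
 [ 0.5563 -0.2807  0.014 ]
 [ 0.4527 -0.2289  0.014 ]
 [ 0.5018 -0.1195  0.014 ]] [ 0.5297 -0.2001  0.014 ] [np.float64(0.1182891082833189), np.float64(0.12078113959559098), np.float64(0.11583810047418736), np.float64(0.11993897126862807)]
[[ 0.4998 -0.1164  0.014 ]
 [ 0.6086 -0.1689  0.014 ]
 [ 0.5571 -0.273   0.014 ]
 [ 0.4495 -0.2239  0.014 ]] [ 0.5287 -0.1955  0.014 ] [np.float64(0.11867417261418083), np.float64(0.12078647535633082), np.float64(0.11613812386845598), np.float64(0.11834394971758501)]
```

```bash
cat >> h.py <<'E'
from scipy.spatial.transform import Rotation as Ro
def go(p,yaw,s=None):
    s=s or arm.get_state();R0=Ro.from_euler("xyz",s["ee_rot"])
    d=R0.inv().apply(np.array(p)-s["eef_pos"]);R1=Ro.from_euler("xyz",[np.pi,0,yaw])
    print("shift",np.round(d,4),"rot",np.round((R0.inv()*R1).as_rotvec(degrees=True),2),"t",s["t"],"tcp",np.round(s["eef_pos"],4),"F",np.round(s["force"],2),"w",round(s["width"],4))
E
python3 - <<'E'
from h import *
go([.5455,.2793,.15],-1.886)
print(onz("top",(264,140),.118),onz("top",(257,227),.014),onz("top",(295,239),.04))
E
```

```text
shift [0.4599 0.2694 0.0982] rot [ 6.00e-02 -8.00e-02  9.38e+01] t 0.1 tcp [0.1661 0.6538 0.2477] F [-0.41  0.03  0.27] w 0.0874
[0.75481751 0.18859846 0.118     ] [0.62019752 0.19765342 0.014     ] [0.59817387 0.12069815 0.04      ]
```

jog_arm:
  motion:
    - [[0.04,0.023,0,0,0,8,0.0876],[0.08,0.046,0,0,0,16,0.0876],[0.12,0.07,0,0,0,24,0.0876],[0.16,0.093,0,0,0,32,0.0876],[0.2,0.117,0,0,0,40,0.0876],[0.24,0.14,0,0,0,48,0.0876],[0.28,0.163,0,0,0,56,0.0876],[0.32,0.187,0,0,0,64,0.0876]]

```text
t: 0.9
eef_pos: [0.4311, 0.3922, 0.2479]
ee_rot: [3.141, -0.002, -1.371]
force: [1.0, 1.7, 0.6]
width: 0.0877
```

```bash
python3 -c "
from h import *
go([.5455,.2793,.15],-1.886)"
```

```text
shift [ 0.1332 -0.0898  0.098 ] rot [ 2.000e-02 -1.000e-01  2.948e+01] t 0.9 tcp [0.4311 0.3922 0.2479] F [1.03 1.7  0.58] w 0.0877
```

jog_arm:
  motion:
    - [[0.033,-0.022,0.01,0,0,7.5,0.0876],[0.066,-0.044,0.03,0,0,15,0.0876],[0.1,-0.067,0.06,0,0,22,0.0876],[0.133,-0.09,0.09,0,-0.1,29.5,0.0876],[0.1332,-0.0898,0.098,0,-0.1,29.5,0.0876],[0.1332,-0.0898,0.098,0,-0.1,29.5,0.0876]]

```text
t: 1.5
eef_pos: [0.5451, 0.2775, 0.1477]
ee_rot: [3.139, -0.004, -1.888]
force: [-0.5, 0.6, 0.4]
width: 0.0875
```

```bash
python3 -c "
from h import *
go([.5455,.2793,.057],-1.886)
for n in('top','side'):
    f=optics.grab_frame(n)[:,:,::-1]
    x,y=(150,200) if n=='top' else (230,130)
    cv2.imwrite(f'pics/{n}1.png',cv2.resize(f[y:y+120,x:x+150],None,fx=5,fy=5,interpolation=cv2.INTER_CUBIC))
"
```

```text
shift [-0.0022 -0.0001  0.0907] rot [ 0.15 -0.21 -0.11] t 1.5 tcp [0.5451 0.2775 0.1477] F [-0.48  0.58  0.41] w 0.0875
```

View pics/top1.png

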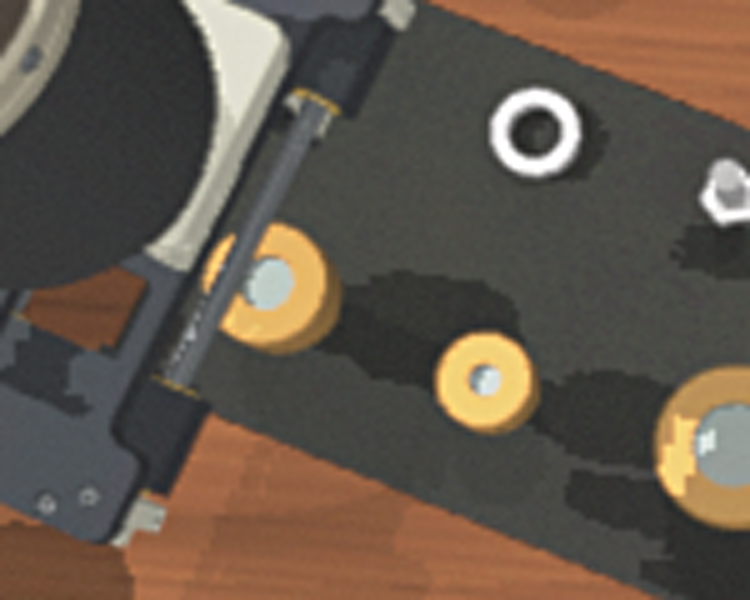

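View pics/side1.png

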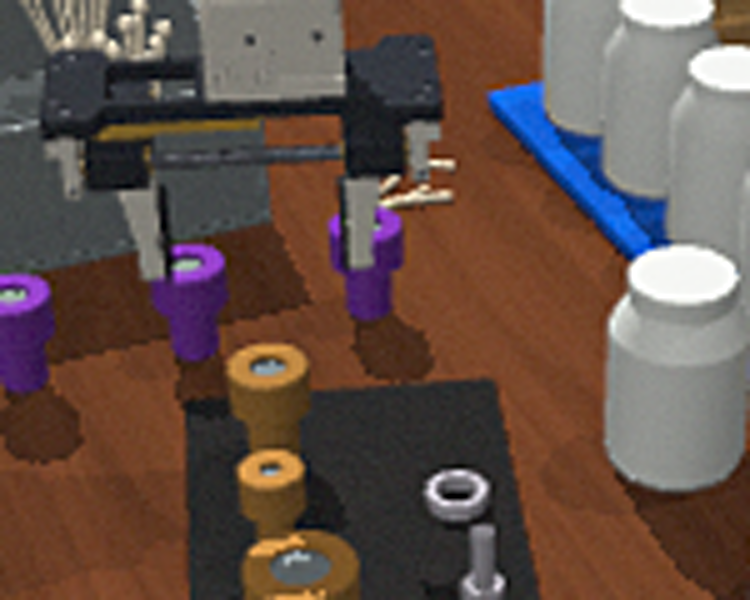

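The crops show the medium sleeve beneath the gripper, with one finger either side of it (side-crop fingertips at about (150,270) and (358,262)) and clear of B. I'll descend.

jog_arm:
  motion:
    - [[-0.001,0,0.03,0.1,-0.2,-0.1,0.0876],[-0.0022,0,0.06,0.1,-0.2,-0.1,0.0876],[-0.0022,0,0.085,0.1,-0.2,-0.1,0.0876],[-0.0022,0,0.091,0.1,-0.2,-0.1,0.0876],[-0.0022,0,0.091,0.1,-0.2,-0.1,0.0876]]

```text
t: 2.1
eef_pos: [0.5458, 0.2829, 0.0599]
ee_rot: [-3.14, 0.003, -1.881]
force: [-0.1, -1.0, 0.2]
width: 0.0877
```

```bash
python3 -c "
from h import *
go([.5455,.2793,.057],-1.886)
for n in('top','side'):
    f=optics.grab_frame(n)[:,:,::-1]
    x,y=(150,200) if n=='top' else (230,150)
    cv2.imwrite(f'pics/{n}2.png',cv2.resize(f[y:y+120,x:x+150],None,fx=5,fy=5,interpolation=cv2.INTER_CUBIC))
"
```

```text
shift [ 0.0035 -0.0008  0.0029] rot [-0.11  0.19  0.29] t 2.1 tcp [0.5458 0.2829 0.0599] F [-0.13 -0.98  0.18] w 0.0877
```

View pics/top2.png

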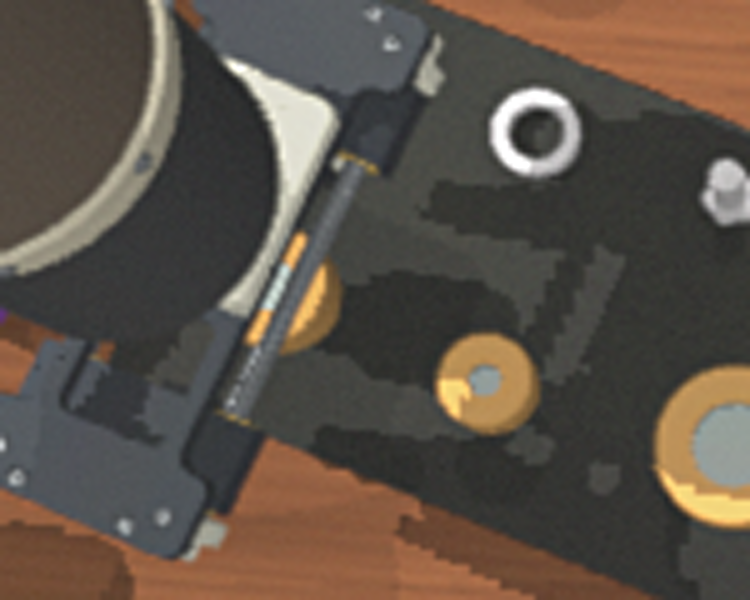

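View pics/side2.png

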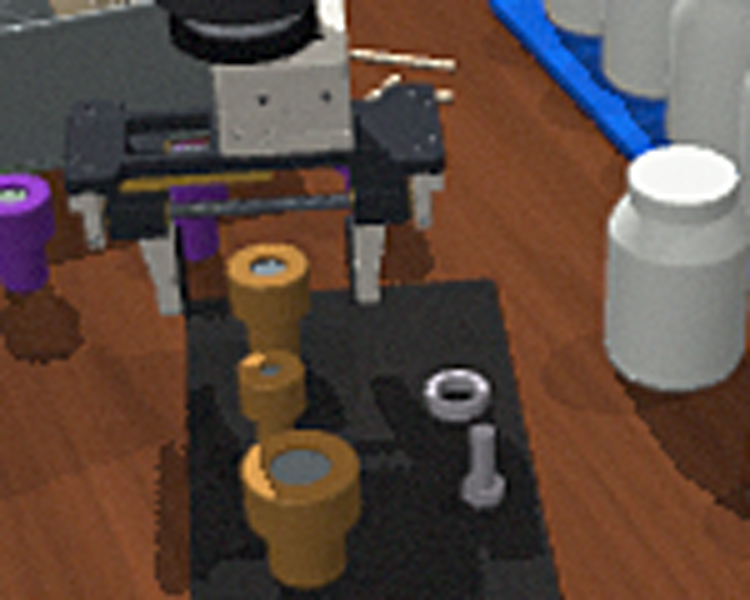

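The sleeve is between the fingers, with the collar at side-crop (268,285). I'll make a small correction and then close.

jog_arm:
  motion:
    - [[0.003,0,0.003,0,0.1,0.2,0.0876],[0.003,0,0.003,0,0.1,0.2,0.0876],[0.003,0,0.003,0,0.1,0.2,0.0876]]

```text
t: 2.5
eef_pos: [0.5461, 0.2805, 0.0591]
ee_rot: [-3.138, 0.005, -1.885]
force: [0.1, -0.5, -0.2]
width: 0.0872
```

```bash
python3 -c "
from h import *
go([.5455,.2793,.057],-1.886)"
```

```text
shift [0.0013 0.0003 0.0021] rot [-0.22  0.29  0.05] t 2.5 tcp [0.5461 0.2805 0.0591] F [ 0.11 -0.53 -0.23] w 0.0872
```

jog_arm:
  motion:
    - [[0.0013,0,0.001,-0.2,0.3,0,0.07],[0.0013,0,0.001,-0.2,0.3,0,0.055],[0.0013,0,0.001,-0.2,0.3,0,0.045],[0.0013,0,0.001,-0.2,0.3,0,0.035],[0.0013,0,0.001,-0.2,0.3,0,0.03],[0.0013,0,0.001,-0.2,0.3,0,0.03],[0.0013,0,0.001,-0.2,0.3,0,0.03],[0.0013,0,0.001,-0.2,0.3,0,0.03]]
  newtons: 40

```text
t: 3.3
eef_pos: [0.5458, 0.2792, 0.0581]
ee_rot: [-3.141, -0.0, -1.885]
force: [0.3, 0.1, -1.0]
width: 0.0432
```

```bash
python3 -c "
from h import *
go([.5455,.2793,.17],-1.886);print(arm.get_state()['ee_rot'],arm.get_state()['moment'])"
```

```text
shift [ 1.000e-04  2.000e-04 -1.119e-01] rot [-0.02 -0.02  0.05] t 3.3 tcp [0.5458 0.2792 0.0581] F [ 0.34  0.13 -1.  ] w 0.0432
[-3.14125676e+00 -2.74164691e-04 -1.88515640e+00] [ 0.0488334  -0.1674672   0.01951563]
```

jog_arm:
  motion:
    - [[0,0,-0.01,0,0,0,0.03],[0,0,-0.03,0,0,0,0.03],[0,0,-0.06,0,0,0,0.03],[0,0,-0.095,0,0,0,0.03],[0,0,-0.1,0,0,0,0.03],[0,0,-0.1,0,0,0,0.03]]

```text
t: 3.9
eef_pos: [0.546, 0.2797, 0.1598]
ee_rot: [-3.14, 0.002, -1.885]
force: [0.0, -0.6, -3.2]
width: 0.0433
```

```bash
python3 -c "
from h import *
go([.528,-.198,.155],-1.886);print(arm.get_state()['ee_rot'],arm.get_state()['moment'])"
```

```text
shift [ 0.4599 -0.1306  0.0039] rot [-0.08  0.13  0.04] t 3.9 tcp [0.546  0.2797 0.1598] F [ 0.03 -0.58 -3.21] w 0.0433
[-3.14016067e+00  2.31932269e-03 -1.88522631e+00] [ 0.11367781  0.00472265 -0.0406104 ]
```

Force z dropped to −3.2 N, which fits the weight of A (about 2.6 N), so it is lifted. Next I'll carry it to the housing.

jog_arm:
  motion:
    - [[0.03,-0.0085,0,0,0,0,0.03],[0.075,-0.021,0,0,0,0,0.03],[0.12,-0.034,0,0,0,0,0.03],[0.165,-0.047,0,0,0,0,0.03],[0.21,-0.06,0,0,0,0,0.03],[0.255,-0.0725,0,0,0,0,0.03],[0.3,-0.085,0,0,0,0,0.03],[0.33,-0.094,0,0,0,0,0.03]]

```text
t: 4.7
eef_pos: [0.5314, -0.0659, 0.1577]
ee_rot: [3.14, 0.001, -1.887]
force: [0.3, 0.4, -2.9]
width: 0.0433
```

```bash
python3 -c "
from h import *
go([.528,-.198,.155],-1.886)"
```

```text
shift [ 0.1267 -0.0378  0.0025] rot [ 0.08  0.06 -0.04] t 4.7 tcp [ 0.5314 -0.0659  0.1577] F [ 0.34  0.37 -2.93] w 0.0433
```

jog_arm:
  motion:
    - [[0.04,-0.012,0,0,0,0,0.03],[0.08,-0.024,0,0,0,0,0.03],[0.11,-0.033,0,0,0,0,0.03],[0.1267,-0.0378,0.0025,0.1,0,0,0.03],[0.1267,-0.0378,0.0025,0.1,0,0,0.03],[0.1267,-0.0378,0.0025,0.1,0,0,0.03],[0.1267,-0.0378,0.0025,0.1,0,0,0.03]]

```text
t: 5.4
eef_pos: [0.5276, -0.1973, 0.1544]
ee_rot: [3.141, 0.001, -1.886]
force: [-1.5, 0.4, -2.7]
width: 0.0434
```

```bash
python3 -c "
from h import *
go([.528,-.198,.12],-1.886);print(arm.get_state()['ee_rot'])
for n in('top','side'):
    f=optics.grab_frame(n)[:,:,::-1];cv2.imwrite(f'pics/{n}3f.png',f)
    x,y=(400,220) if n=='top' else (290,270)
    cv2.imwrite(f'pics/{n}3.png',cv2.resize(f[y:y+120,x:x+130],None,fx=5,fy=5,interpolation=cv2.INTER_CUBIC))
"
```

```text
shift [ 0.0005 -0.0006  0.0344] rot [ 0.05  0.06 -0.02] t 5.4 tcp [ 0.5276 -0.1973  0.1544] F [-1.51  0.44 -2.69] w 0.0434
[ 3.14067733e+00  1.03080229e-03 -1.88636061e+00]
```

View pics/top3.png

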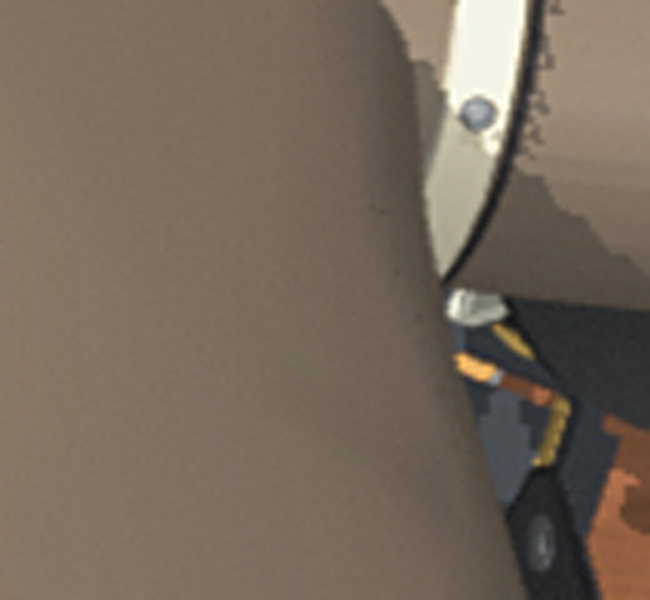

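View pics/side3.png

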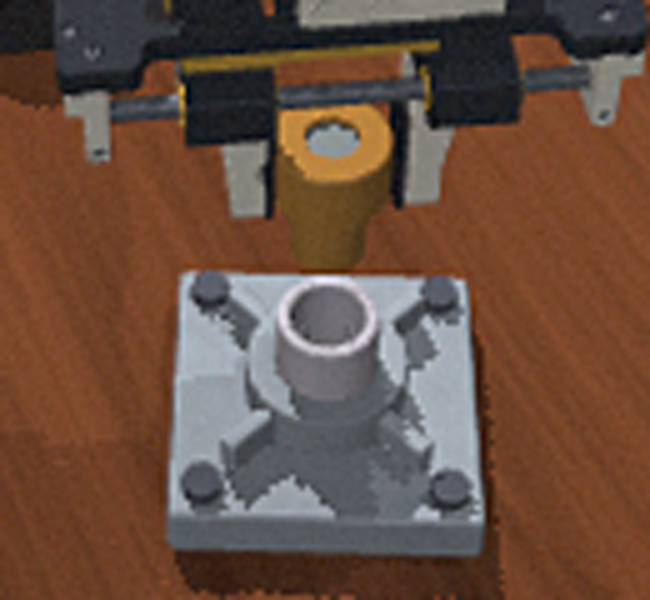

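```bash
cat > ov.py <<'E'
from h import *
def circ(x,y,z,r,n=120):
    a=np.linspace(0,2*np.pi,n);return np.c_[x+r*np.cos(a),y+r*np.sin(a),0*a+z]
def ov(name,n,src,x,y,w,h,k,items):
    im=cv2.imread(src)[y:y+h,x:x+w];im=cv2.resize(im,None,fx=k,fy=k,interpolation=cv2.INTER_CUBIC)
    for P,c in items:
        p=(proj(n,P)-[x,y]+.5)*k-.5
        cv2.polylines(im,[np.round(p*16).astype(np.int32)],False,c,1,cv2.LINE_AA,4)
    cv2.imwrite(name,im)
E
python3 - <<'E'
from ov import *
np.set_printoptions(precision=4,suppress=True)
b=un((335,142.5),290,270,5);print("sleeve top side",onz("side",b,.1604))
x,y,z=.528,-.198,.0642
I=[(circ(x,y,z,.02),(0,0,255)),(circ(x,y,z,.01475),(0,255,0)),(circ(x,y,.034,.032),(255,0,0))]
ov("pics/o1.png","top","pics/top0.png",440,260,60,60,10,I)
ov("pics/o2.png","side","pics/side0.png",330,315,60,60,10,I)
a=cv2.imread("pics/o1.png");b=cv2.imread("pics/o2.png");cv2.imwrite("pics/o.png",cv2.resize(np.hstack([a,b]),(800,400)))
E
```

```text
sleeve top side [ 0.5266 -0.1984  0.1604]
```

View pics/o1.png

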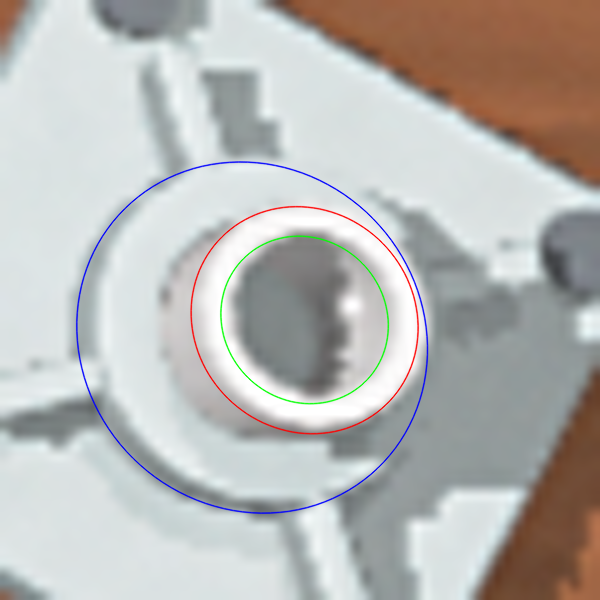

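View pics/o2.png

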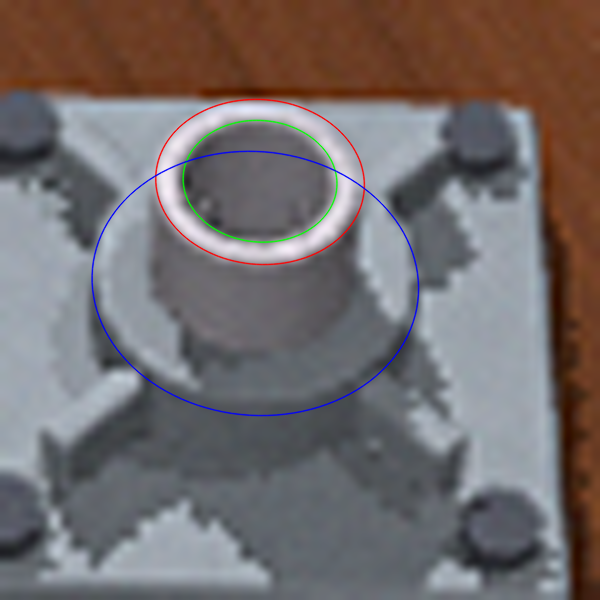

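The side camera shows the sleeve upright in the jaws above the tube, at crop (335,142) with the rim at (327,318). The top view is blocked by the arm. With the camera biases corrected against the grasp, the rim is at about (0.5283, −0.1979, 0.065).

```bash
python3 -c "
from h import *
go([.5283,-.1979,.124],-1.886)"
```

```text
shift [ 0.0007 -0.0005  0.0308] rot [0.   0.07 0.02] t 5.5 tcp [ 0.528  -0.1971  0.1548] F [-0.11  0.43 -2.78] w 0.0434
```

jog_arm:
  motion:
    - [[0.0007,-0.0005,0.012,0,0.1,0,0.03],[0.0007,-0.0005,0.024,0,0.1,0,0.03],[0.0007,-0.0005,0.03,0,0.1,0,0.03],[0.0007,-0.0005,0.03,0,0.1,0,0.03],[0.0007,-0.0005,0.03,0,0.1,0,0.03],[0.0007,-0.0005,0.03,0,0.1,0,0.03]]

```text
t: 6.1
eef_pos: [0.5286, -0.198, 0.1251]
ee_rot: [-3.141, -0.001, -1.885]
force: [-1.8, -0.3, -2.3]
width: 0.0433
```

```bash
python3 - <<'E'
from ov import *
np.set_printoptions(precision=4,suppress=True)
go([.5283,-.1979,.124],-1.886);s=arm.get_state();print(s['ee_rot'])
f=optics.grab_frame("side")[:,:,::-1];cv2.imwrite("pics/side4f.png",f)
e=s["eef_pos"];bx,by=e[0]-.0011,e[1]-.001
I=[(circ(bx,by,e[2]+.0059,.022),(0,0,255)),(circ(bx,by,e[2]-.0541,.014),(255,0,0)),(circ(.5283-.0011,-.1979-.001,.0654,.01475),(0,255,0))]
ov("pics/o4.png","side","pics/side4f.png",325,285,65,75,8,I)
E
```

```text
shift [0.     0.0003 0.0011] rot [-0.03 -0.03  0.03] t 6.1 tcp [ 0.5286 -0.198   0.1251] F [-1.78 -0.34 -2.33] w 0.0433
[-3.1411 -0.0006 -1.8855]
```

View pics/o4.png

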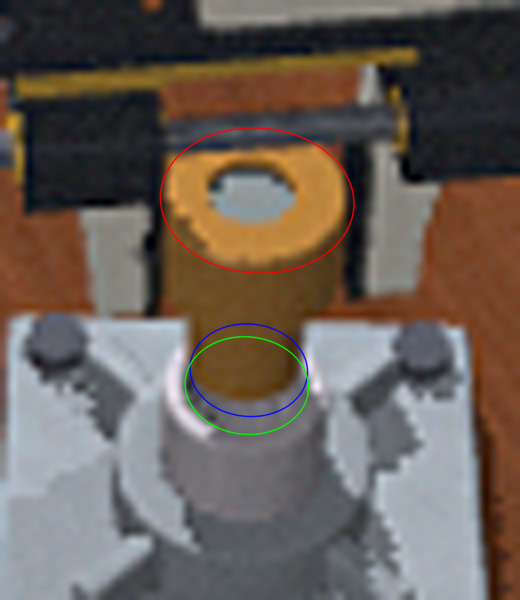

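The foot is directly over the bore: spigot centre at crop x≈246, bore centre x≈247. I'll go down in small steps and watch the force.

jog_arm:
  motion:
    - [[0,0.0002,0.002,0,0,0,0.03],[0,0.0002,0.004,0,0,0,0.03],[0,0.0002,0.006,0,0,0,0.03],[0,0.0002,0.007,0,0,0,0.03],[0,0.0002,0.007,0,0,0,0.03]]

```text
t: 6.65
eef_pos: [0.5289, -0.1982, 0.1196]
ee_rot: [-3.14, -0.001, -1.885]
force: [-3.0, 1.8, 9.5]
width: 0.043
```

jog_arm:
  motion:
    - [[0,0,0.001,0,0,0,0.03],[0,0,0.002,0,0,0,0.03],[0,0,0.003,0,0,0,0.03],[0,0,0.003,0,0,0,0.03]]

```text
t: 7.05
eef_pos: [0.5292, -0.1986, 0.1189]
ee_rot: [-3.138, -0.001, -1.884]
force: [-7.1, 3.6, 17.7]
width: 0.0429
```

```bash
python3 - <<'E'
from ov import *
go([.5283,-.1979,.112],-1.886);s=arm.get_state();print(s['ee_rot'],s['moment'])
E
```

```text
shift [-0.0004  0.0011  0.0069] rot [-0.2  -0.08  0.12] t 7.05 tcp [ 0.5292 -0.1986  0.1189] F [-7.14  3.59 17.72] w 0.0429
[-3.13806080e+00 -1.41285745e-03 -1.88386224e+00] [1.55625132 2.52657592 0.11008764]
```

The foot is resting on the rim: about 20 N vertical, with lateral force (−7, +3.6) pushing the tool towards −x, +y. I'll unload, shift that way about 1.5 mm, and try again.

jog_arm:
  motion:
    - [[0,0.0005,-0.002,-0.2,-0.1,0.1,0.03],[-0.0002,0.002,-0.002,-0.2,-0.1,0.1,0.03],[-0.0002,0.0024,-0.002,-0.2,-0.1,0.1,0.03],[-0.0002,0.0024,-0.002,-0.2,-0.1,0.1,0.03]]

```text
t: 7.45
eef_pos: [0.5267, -0.1976, 0.1205]
ee_rot: [3.141, 0.0, -1.886]
force: [-0.2, 0.1, -1.0]
width: 0.0433
```

```bash
python3 - <<'E'
from ov import *
np.set_printoptions(precision=4,suppress=True)
go([.5277,-.1975,.116],-1.886);s=arm.get_state();print(s['ee_rot'],s['moment'])
f=optics.grab_frame("side")[:,:,::-1];cv2.imwrite("pics/side5f.png",f)
ov("pics/o5.png","side","pics/side5f.png",325,285,65,75,8,[])
E
```

```text
shift [-0.0004 -0.0009  0.0045] rot [0.03 0.01 0.02] t 7.45 tcp [ 0.5267 -0.1976  0.1205] F [-0.21  0.09 -0.97] w 0.0433
[ 3.1411  0.0002 -1.8857] [ 0.2259  0.0411 -0.0175]
```

View pics/o5.png

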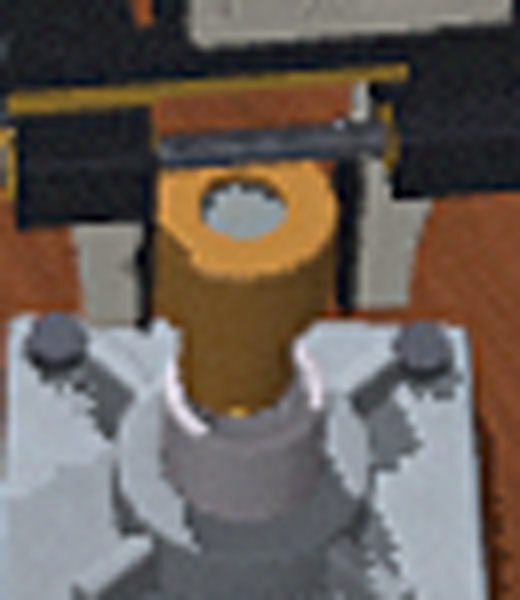

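The shift went too far: the spigot is now left of the tube centre (crop x≈236 against tube ≈244). I'll measure edge profiles properly.

```bash
python3 - <<'E'
from ov import *
from scipy.ndimage import gaussian_filter1d as g
for fn in("side0","side4f","side5f"):
    im=cv2.imread(f"pics/{fn}.png").astype(float)
    print(fn)
    for r0,r1,lab in((342,347,"tube"),(327,331,"spigot"),(315,320,"collar")):
        if fn=="side0" and lab!="tube":continue
        p=im[r0:r1].mean(0); xs=np.arange(325,390)
        s=(p[:,2]-p[:,0])  # red-blue
        v=p.mean(1)
        print(lab,"RB",np.round(s[340:372]).astype(int).tolist());print("   V",np.round(v[340:372]).astype(int).tolist())
E
```

```text
side0
tube RB [-17, -16, -17, -15, -16, -9, -5, -2, -2, -3, -2, -2, -2, -3, -4, -3, -3, -2, -1, -2, -2, -1, -1, -2, -3, -10, -11, -16, -16, -15, -16, -13]
   V [160, 156, 154, 153, 150, 119, 109, 99, 107, 108, 109, 110, 109, 106, 105, 105, 103, 102, 99, 98, 94, 90, 87, 86, 82, 91, 108, 138, 164, 170, 157, 106]
side4f
tube RB [-18, -18, -18, -16, -16, -11, -5, -1, -3, -3, -2, -3, -2, -3, -3, -3, -3, -2, -1, -2, -3, -3, -2, -3, -3, -9, -11, -13, -16, -16, -16, -12]
   V [165, 167, 164, 162, 160, 128, 115, 108, 115, 116, 115, 118, 119, 114, 113, 111, 111, 109, 108, 105, 103, 96, 91, 90, 82, 86, 99, 131, 157, 163, 148, 110]
spigot RB [-18, -18, -19, -19, -20, -20, -17, -11, 35, 77, 72, 72, 71, 72, 70, 70, 68, 68, 62, 60, 57, 58, 18, -13, -16, -19, -19, -20, -19, -20, -20, -19]
   V [177, 173, 176, 179, 178, 179, 194, 202, 121, 59, 69, 75, 73, 74, 72, 73, 71, 67, 66, 64, 58, 42, 86, 196, 184, 175, 176, 179, 179, 182, 183, 183]
collar RB [10, 9, 8, -4, 0, 42, 74, 73, 71, 72, 75, 93, 97, 100, 100, 97, 100, 101, 100, 93, 94, 88, 84, 77, 65, 55, 51, 47, -3, -6, 2, 10]
   V [131, 128, 108, 41,
[... 345 characters left out ...]
17, 116, 114, 114, 111, 110, 107, 106, 104, 96, 91, 88, 83, 83, 99, 131, 158, 163, 149, 109]
spigot RB [-19, -18, -18, -18, -20, -22, -18, 41, 77, 71, 72, 69, 72, 70, 70, 70, 65, 63, 61, 61, 60, 19, -9, -13, -16, -18, -19, -20, -20, -21, -19, -19]
   V [180, 174, 175, 178, 181, 185, 191, 106, 59, 73, 73, 76, 72, 73, 72, 71, 70, 68, 66, 60, 46, 87, 189, 193, 180, 176, 178, 178, 179, 182, 182, 184]
collar RB [10, 9, -2, -2, 40, 77, 73, 75, 89, 109, 116, 119, 121, 120, 117, 119, 120, 119, 121, 120, 110, 110, 95, 91, 77, 59, 49, -4, -6, 3, 11, 10]
   V [126, 107, 36, 22, 55, 75, 73, 78, 94, 117, 122, 127, 126, 126, 128, 127, 128, 123, 123, 122, 115, 114, 99, 94, 81, 63, 50, 23, 20, 57, 132, 134]
```

```bash
python3 - <<'E'
from ov import *
np.set_printoptions(precision=4,suppress=True,linewidth=200)
im=cv2.imread("pics/side0.png").astype(float)
v=im.mean(2)
for r in range(323,344):print(r,v[r,342:370].astype(int).tolist())
# inner bore contour: dark area inside bright rim
from scipy.ndimage import map_coordinates
def fit(n,img,x0,z,r,sgn):
    # maximise radial gradient (outside - inside)*sgn along the projected circle
    def cost(d):
        a=np.linspace(0,2*np.pi,180)
        tot=[]
        for rr in(r-.0012,r+.0012):
            p=proj(n,np.c_[x0[0]+d[0]+rr*np.cos(a),x0[1]+d[1]+rr*np.sin(a),0*a+z])
            tot.append(map_coordinates(img,[p[:,1],p[:,0]],order=1))
        return -sgn*np.mean(np.clip((tot[1]-tot[0])*1,-60,60))
    g=np.arange(-.005,.0051,.00025)
    C=np.array([[cost((a,b)) for b in g] for a in g]);i=np.unravel_index(C.argmin(),C.shape)
    return np.array(x0)+[g[i[0]],g[i[1]]],C.min()
vt=cv2.imread("pics/top0.png").astype(float).mean(2)
for z in(.062,.064,.066,.068,.07):
    print(z,"side in",*fit("side",v,onz("side",(355.3,332.6),z)[:2],z,.01475,1),"top out",*fit("top",vt,onz("top",(470,291),z)[:2],z,.02,-1),"top in",*fit("top",vt,onz("top",(470,291),z)[:2],z,.01475,1))
E
```

```text
323 [56, 55, 62, 60, 61, 64, 60, 65, 65, 67, 60, 61, 53, 58, 66, 66, 65, 64, 69, 69, 69, 66, 68, 69, 70, 61, 67, 59]
324 [74, 69, 78, 77, 76, 78, 76, 78, 48, 44, 48, 47, 45, 35, 42, 51, 52, 50, 50, 56, 60, 52, 51, 56, 56, 56, 57, 56]
325 [173, 173, 171, 174, 175, 170, 170, 165, 165, 167, 196, 197, 206, 203, 197, 189, 178, 173, 133, 138, 143, 139, 138, 137, 136, 136, 139, 137]
326 [172, 171, 174, 176, 172, 171, 167, 169, 203, 224, 211, 208, 213, 210, 212, 212, 207, 211, 194, 173, 168, 172, 172, 171, 168, 165, 169, 170]
327 [166, 168, 173, 168, 166, 167, 196, 221, 213, 206, 152, 128, 112, 117, 118, 138, 147, 192, 207, 204, 188, 166, 169, 169, 162, 166, 166, 168]
328 [167, 169, 169, 165, 167, 201, 226, 199, 147, 104, 94, 92, 91, 96, 100, 103, 104, 117, 151, 188, 200, 175, 159, 165, 166, 169, 168, 168]
329 [165, 165, 164, 166, 189, 236, 205, 142, 77, 78, 92, 94, 99, 100, 102, 104, 105, 102, 105, 152, 217, 194, 170, 160, 167, 168, 169, 168]
330 [155, 166, 163, 173, 213, 212, 163, 78, 73, 88, 92, 96, 100, 105, 105, 103, 105, 99, 101, 106, 162, 222, 193, 169, 167, 166, 169, 180]
331 [166, 1
[... 1787 characters left out ...]
2 side in [ 0.5282 -0.1956] -59.78899228966422 top out [ 0.5289 -0.2005] -44.66886550691604 top in [ 0.5296 -0.2   ] -52.85579772919472
0.064 side in [ 0.5274 -0.1971] -59.80420448891449 top out [ 0.5286 -0.1999] -44.60514538282143 top in [ 0.5293 -0.1994] -52.892026182527836
0.066 side in [ 0.5266 -0.1983] -59.82116090565748 top out [ 0.5286 -0.1995] -44.585300189303844 top in [ 0.5291 -0.1987] -52.916420122020675
0.068 side in [ 0.5259 -0.1999] -59.82776690831308 top out [ 0.5283 -0.1989] -44.55927560967819 top in [ 0.5288 -0.1981] -52.923974087457665
0.07 side in [ 0.5251 -0.2014] -59.832539774638796 top out [ 0.5281 -0.1982] -44.500413851009775 top in [ 0.5286 -0.1975] -52.91857053827837
```

```bash
python3 - <<'E'
from ov import *
go([.5279,-.1987,.122],-1.886)
E
```

```text
shift [ 0.0007 -0.0015 -0.0015] rot [0.03 0.01 0.02] t 7.5 tcp [ 0.5267 -0.1976  0.1205] F [ 0.05 -0.41 -1.97] w 0.0436
```

jog_arm:
  motion:
    - [[0,0,-0.0015,0,0,0,0.03],[0.0007,-0.0015,-0.0015,0,0,0,0.03],[0.0007,-0.0015,-0.0015,0,0,0,0.03],[0.0007,-0.0015,0,0,0,0,0.03],[0.0007,-0.0015,0.001,0,0,0,0.03],[0.0007,-0.0015,0.002,0,0,0,0.03],[0.0007,-0.0015,0.002,0,0,0,0.03]]

```text
t: 8.2
eef_pos: [0.5281, -0.199, 0.1188]
ee_rot: [3.142, -0.0, -1.885]
force: [-0.2, -1.2, 0.4]
width: 0.0434
```

```bash
python3 - <<'E'
from ov import *
go([.5279,-.1987,.115],-1.886);print(arm.get_state()["moment"])
E
```

```text
shift [-0.0002  0.0003  0.0038] rot [ 0.   -0.01  0.03] t 8.2 tcp [ 0.5281 -0.199   0.1188] F [-0.22 -1.24  0.39] w 0.0434
[-0.44128547  0.08860824  0.03750346]
```

Contact is much lighter at the same height, so the sleeve is entering. I'll carry on down.

jog_arm:
  motion:
    - [[0,0.0002,0.0007,0,0,0,0.03],[0,0.0002,0.0014,0,0,0,0.03],[0,0.0002,0.002,0,0,0,0.03],[0,0.0002,0.002,0,0,0,0.03]]

```text
t: 8.6
eef_pos: [0.528, -0.1993, 0.1167]
ee_rot: [-3.141, -0.001, -1.885]
force: [0.6, -4.9, -1.3]
width: 0.0437
```

```bash
python3 - <<'E'
from ov import *
go([.5279,-.1987,.115],-1.886);print(arm.get_state()["moment"])
E
```

```text
shift [-0.0006  0.0003  0.0017] rot [-0.01 -0.03  0.03] t 8.6 tcp [ 0.528  -0.1993  0.1167] F [ 0.58 -4.87 -1.3 ] w 0.0437
[-1.80629957e+00 -2.21793100e-01  1.53610251e-03]
```

It is in the bore now, with the wall pushing it −4.9 N in y. I'll yield in −y (tool +x) and descend.

jog_arm:
  motion:
    - [[0.0006,0,0.0005,0,0,0,0.03],[0.0008,0,0.0015,0,0,0,0.03],[0.0008,0,0.0025,0,0,0,0.03],[0.0008,0,0.0035,0,0,0,0.03],[0.0008,0,0.0035,0,0,0,0.03]]

```text
t: 9.1
eef_pos: [0.5276, -0.1999, 0.1129]
ee_rot: [3.141, -0.001, -1.885]
force: [0.6, -2.3, -3.2]
width: 0.0435
```

```bash
python3 - <<'E'
from ov import *
go([.5279,-.1987,.11],-1.886);print(arm.get_state()["moment"])
E
```

```text
shift [-0.0013  0.0001  0.0029] rot [ 0.01 -0.03  0.03] t 9.1 tcp [ 0.5276 -0.1999  0.1129] F [ 0.64 -2.29 -3.18] w 0.0435
[-0.94193252 -0.19577521  0.03530144]
```

Free in z. I'll nudge +x tool slightly and go down 5 mm more.

jog_arm:
  motion:
    - [[0.0003,0,0.001,0,0,0,0.03],[0.0003,0,0.002,0,0,0,0.03],[0.0003,0,0.003,0,0,0,0.03],[0.0003,0,0.004,0,0,0,0.03],[0.0003,0,0.005,0,0,0,0.03],[0.0003,0,0.005,0,0,0,0.03]]

```text
t: 9.7
eef_pos: [0.5275, -0.2002, 0.1077]
ee_rot: [3.141, -0.0, -1.885]
force: [0.1, -1.4, -3.8]
width: 0.0435
```

```bash
python3 - <<'E'
from ov import *
go([.5279,-.1995,.1],-1.886);print(arm.get_state()["moment"])
f=optics.grab_frame("side")[:,:,::-1];cv2.imwrite("pics/side6f.png",f)
ov("pics/o6.png","side","pics/side6f.png",325,285,65,75,8,[])
E
```

```text
shift [-0.0008 -0.0002  0.0077] rot [ 0.02 -0.03  0.03] t 9.7 tcp [ 0.5275 -0.2002  0.1077] F [ 0.09 -1.37 -3.79] w 0.0435
[-0.49630301 -0.31165736  0.00552229]
```

View pics/o6.png

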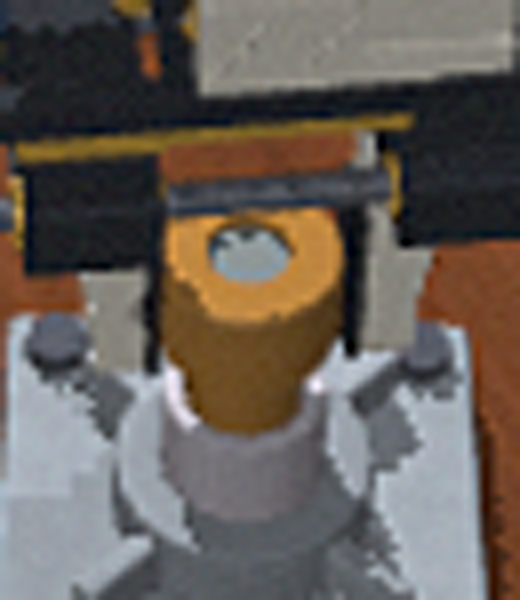

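The spigot is upright and about 12 mm down the bore (spigot enters the tube at crop (247,425)). I'll continue towards the springs.

jog_arm:
  motion:
    - [[0.0002,0,0.001,0,0,0,0.03],[0.0002,0,0.002,0,0,0,0.03],[0.0002,0,0.003,0,0,0,0.03],[0.0002,0,0.004,0,0,0,0.03],[0.0002,0,0.005,0,0,0,0.03],[0.0002,0,0.006,0,0,0,0.03],[0.0002,0,0.006,0,0,0,0.03]]

```text
t: 10.45
eef_pos: [0.5274, -0.2004, 0.1016]
ee_rot: [3.141, -0.0, -1.886]
force: [1.8, -1.8, -3.1]
width: 0.0436
```

jog_arm:
  motion:
    - [[0,0,0.001,0,0,0,0.03],[0,0,0.002,0,0,0,0.03],[0,0,0.003,0,0,0,0.03],[0,0,0.004,0,0,0,0.03],[0,0,0.004,0,0,0,0.03]]

```text
t: 10.95
eef_pos: [0.5277, -0.2006, 0.0978]
ee_rot: [-3.141, -0.001, -1.885]
force: [0.4, -2.0, -1.1]
width: 0.0433
```

```bash
python3 - <<'E'
from ov import *
go([.5276,-.2,.09],-1.886);print(arm.get_state()["moment"])
E
```

```text
shift [-0.0005  0.0003  0.0078] rot [-0.02 -0.03  0.04] t 10.95 tcp [ 0.5277 -0.2006  0.0978] F [ 0.36 -1.99 -1.11] w 0.0433
[-0.79844268 -0.43240637 -0.04681331]
```

jog_arm:
  motion:
    - [[0.0003,0,0.001,0,0,0,0.03],[0.0003,0,0.002,0,0,0,0.03],[0.0003,0,0.003,0,0,0,0.03],[0.0003,0,0.004,0,0,0,0.03],[0.0003,0,0.004,0,0,0,0.03]]

```text
t: 11.45
eef_pos: [0.5282, -0.201, 0.0945]
ee_rot: [-3.14, -0.0, -1.885]
force: [0.4, -1.3, 3.7]
width: 0.043
```

jog_arm:
  motion:
    - [[0,0,0.001,0,0,0,0.03],[0,0,0.002,0,0,0,0.03],[0,0,0.003,0,0,0,0.03],[0,0,0.003,0,0,0,0.03]]

```text
t: 11.85
eef_pos: [0.5284, -0.2011, 0.0921]
ee_rot: [-3.139, -0.001, -1.885]
force: [-1.0, -0.7, 6.7]
width: 0.0432
```

```bash
python3 - <<'E'
from ov import *
go([.5276,-.2,.087],-1.886);print(arm.get_state()["moment"])
f=optics.grab_frame("side")[:,:,::-1];cv2.imwrite("pics/side7f.png",f)
ov("pics/o7.png","side","pics/side7f.png",325,295,65,65,8,[])
E
```

```text
shift [-0.0008  0.0011  0.0051] rot [-0.14 -0.03  0.06] t 11.85 tcp [ 0.5284 -0.2011  0.0921] F [-1.   -0.69  6.75] w 0.0432
[-0.17077418  0.4368722   0.02894406]
```

View pics/o7.png

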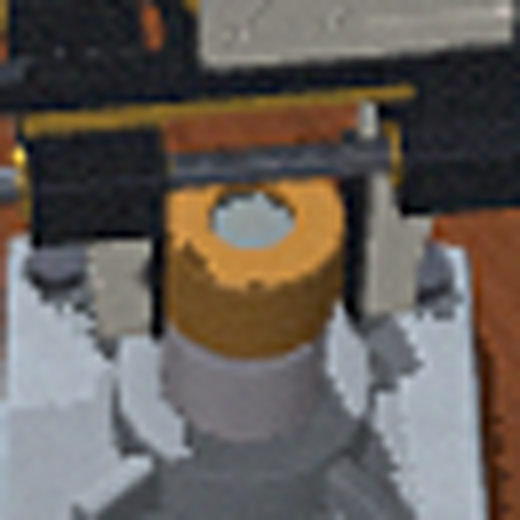

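Steady push of about 9 N (springs), and the shoulder is nearly on the rim. Small steps from here.

jog_arm:
  motion:
    - [[0,0.0003,0.001,-0.1,0,0,0.03],[0,0.0003,0.002,-0.1,0,0,0.03],[0,0.0003,0.002,-0.1,0,0,0.03]]

```text
t: 12.2
eef_pos: [0.5284, -0.2011, 0.0907]
ee_rot: [-3.14, -0.001, -1.885]
force: [-0.7, -1.2, 6.6]
width: 0.0432
```

jog_arm:
  motion:
    - [[0,0,0.0007,0,0,0,0.03],[0,0,0.0014,0,0,0,0.03],[0,0,0.0014,0,0,0,0.03]]

```text
t: 12.5
eef_pos: [0.5285, -0.2011, 0.09]
ee_rot: [-3.14, -0.001, -1.884]
force: [-2.4, -0.1, 7.5]
width: 0.0433
```

jog_arm:
  motion:
    - [[0,0.0002,0.001,0,0,0,0.03],[0,0.0002,0.0018,0,0,0,0.03],[0,0.0002,0.0018,0,0,0,0.03]]

```text
t: 12.8
eef_pos: [0.5285, -0.2012, 0.0889]
ee_rot: [-3.139, -0.001, -1.884]
force: [-1.2, 0.5, 8.9]
width: 0.0433
```

jog_arm:
  motion:
    - [[0,0.0002,0.001,0,0,0,0.03],[0,0.0002,0.0016,0,0,0,0.03],[0,0.0002,0.0016,0,0,0,0.03]]

```text
t: 13.1
eef_pos: [0.5285, -0.2012, 0.0882]
ee_rot: [-3.138, -0.001, -1.884]
force: [-2.2, -1.1, 7.8]
width: 0.043
```

jog_arm:
  motion:
    - [[0,0.0002,0.001,-0.1,0,0,0.03],[0,0.0002,0.0018,-0.1,0,0,0.03],[0,0.0002,0.0018,-0.1,0,0,0.03]]

```text
t: 13.4
eef_pos: [0.5286, -0.2012, 0.0872]
ee_rot: [-3.139, -0.001, -1.883]
force: [-1.1, -0.4, 8.0]
width: 0.0435
```

jog_arm:
  motion:
    - [[0,0.0002,0.0008,-0.1,0,0,0.03],[0,0.0002,0.0016,-0.1,0,0,0.03],[0,0.0002,0.0016,-0.1,0,0,0.03]]

```text
t: 13.7
eef_pos: [0.5286, -0.2012, 0.0864]
ee_rot: [-3.14, -0.001, -1.883]
force: [-0.6, -0.0, 9.6]
width: 0.0432
```

```bash
python3 - <<'E'
from ov import *
go([.5276,-.2,.087],-1.886);print(arm.get_state()["moment"])
f=optics.grab_frame("side")[:,:,::-1];cv2.imwrite("pics/side8f.png",f)
ov("pics/o8.png","side","pics/side8f.png",325,295,65,65,8,[])
E
```

```text
shift [-0.0009  0.0013 -0.0006] rot [-0.08 -0.05  0.17] t 13.7 tcp [ 0.5286 -0.2012  0.0864] F [-0.62 -0.    9.59] w 0.0432
[0.08593187 0.72703271 0.03026054]
```

View pics/o8.png

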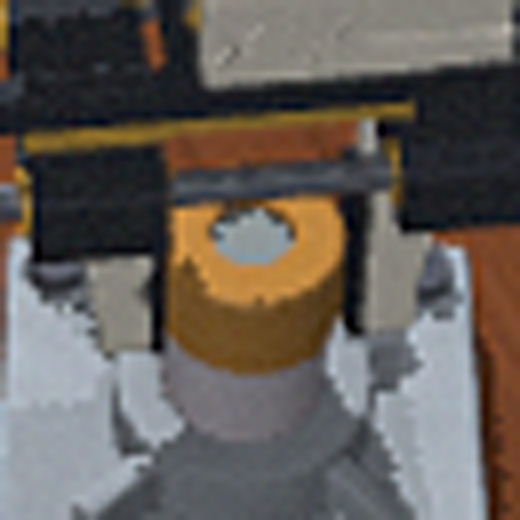

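jog_arm:
  motion:
    - [[0,0.0002,0.0008,0,0,0,0.03],[0,0.0002,0.0016,0,0,0,0.03],[0,0.0002,0.0016,0,0,0,0.03]]

```text
t: 14.05
eef_pos: [0.5286, -0.2013, 0.0861]
ee_rot: [-3.139, -0.001, -1.882]
force: [-3.5, 2.0, 13.5]
width: 0.043
```

jog_arm:
  motion:
    - [[0,0.0002,0.0008,0,0,0,0.03],[0,0.0002,0.0014,0,0,0,0.03],[0,0.0002,0.0014,0,0,0,0.03]]

```text
t: 14.35
eef_pos: [0.5285, -0.2013, 0.0861]
ee_rot: [-3.139, -0.001, -1.882]
force: [-4.0, 0.7, 14.2]
width: 0.0433
```

z has stalled and the force is rising (about 17 N), which looks like the stop. One firmer but bounded push to confirm, aiming for about 22 N.

jog_arm:
  motion:
    - [[0,0.0002,0.001,0,0,0,0.03],[0,0.0002,0.0017,0,0,0,0.03],[0,0.0002,0.0019,0,0,0,0.03],[0,0.0002,0.0019,0,0,0,0.03]]

```text
t: 14.75
eef_pos: [0.5286, -0.2013, 0.086]
ee_rot: [-3.138, -0.002, -1.881]
force: [-5.2, 1.9, 17.7]
width: 0.0431
```

```bash
python3 - <<'E'
from ov import *
s=arm.get_state();go([.5276,-.2,.087],-1.886,s);print(s["moment"],s["ee_rot"])
f=optics.grab_frame("side")[:,:,::-1];cv2.imwrite("pics/side9f.png",f)
e=s["eef_pos"];x,y=.5286-.0011,-.2005-.001
I=[]
for z,c in((.066,(0,255,0)),(.068,(255,0,0))):
    X=onz("side",(355.1,332.6),z) # rim centre by side view for that height
    I.append((circ(X[0],X[1],z,.022),c))
ov("pics/o9.png","side","pics/side9f.png",325,295,65,65,8,I)
E
```

```text
shift [-0.001   0.0014 -0.001 ] rot [-0.23 -0.09  0.27] t 14.75 tcp [ 0.5286 -0.2013  0.086 ] F [-5.18  1.92 17.72] w 0.0431
[ 0.93078471  2.0606051  -0.03317505] [-3.13765034e+00 -1.56791895e-03 -1.88121603e+00]
```

View pics/o9.png

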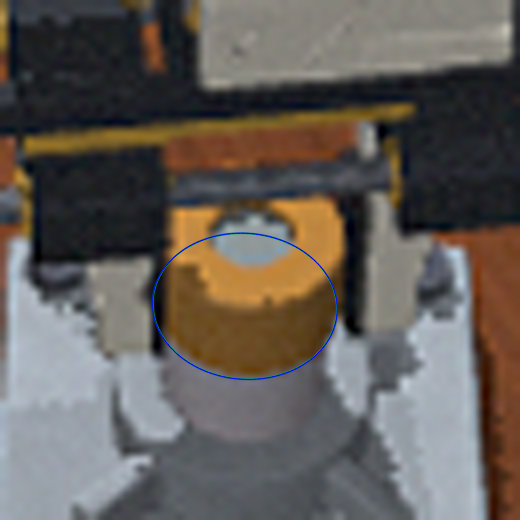

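```bash
python3 - <<'E'
from ov import *
print(proj("side",[[.528,-.199,z] for z in(.03,.05,.066,.08,.092,.1,.12)]))
E
```

```text
[[355.17611419 344.12276803]
 [355.49597094 337.6424945 ]
 [355.75878285 332.31794501]
 [355.99398575 327.55275187]
 [356.1996081  323.38685863]
 [356.33880521 320.56673562]
 [356.69443454 313.3617123 ]]
```

```bash
python3 - <<'E'
from ov import *
im=cv2.imread("pics/side9f.png").astype(float)
for r in range(326,348,2):
    p=im[r:r+2].mean(0);print(r,"RB",np.round(p[:,2]-p[:,0])[342:372].astype(int).tolist(),"V",np.round(p.mean(1))[342:372].astype(int).tolist())
E
```

```text
326 RB [0, -2, -10, 23, 102, 139, 130, 128, 132, 122, 71, 18, -9, -20, -19, -21, -18, 14, 47, 110, 134, 128, 124, 130, 132, 102, -2, -10, 2, 8] V [64, 64, 35, 44, 107, 143, 136, 135, 134, 131, 141, 146, 152, 150, 150, 150, 149, 147, 143, 134, 130, 130, 132, 134, 134, 100, 28, 16, 50, 131]
328 RB [12, 6, -8, 16, 78, 80, 76, 81, 134, 128, 130, 128, 122, 103, 102, 103, 122, 132, 132, 128, 127, 126, 130, 123, 83, 51, -2, -3, 2, 9] V [136, 126, 29, 34, 80, 83, 72, 84, 139, 132, 131, 130, 131, 135, 134, 134, 131, 129, 129, 128, 131, 132, 134, 124, 87, 54, 18, 20, 55, 141]
330 RB [10, 0, -12, 15, 76, 72, 74, 74, 90, 131, 131, 128, 130, 127, 128, 126, 125, 130, 128, 134, 130, 116, 84, 58, 53, 48, -12, -2, 4, 12] V [117, 55, 17, 35, 78, 77, 77, 75, 92, 136, 134, 132, 132, 132, 132, 131, 134, 132, 134, 132, 135, 118, 84, 64, 51, 49, 14, 23, 65, 135]
332 RB [12, 6, -10, 17, 76, 74, 74, 71, 71, 78, 88, 91, 105, 104, 108, 104, 78, 100, 86, 74, 65, 58, 52, 56, 56, 44, -12, -2, 2, 12] V [121, 84, 10, 35, 78, 74, 72, 76, 80, 92, 104, 106, 114, 116, 120, 113, 82, 104, 91, 72, 72, 60, 58, 53, 52, 45, 
[... 1214 characters left out ...]
 111, 108, 110, 118, 117, 119, 119, 119, 118, 114, 117, 115, 113, 108, 106, 104, 101, 94, 91, 79, 79, 113, 174, 163, 161, 160, 105]
344 RB [-18, -16, -16, -12, -6, -2, -2, -1, -2, -2, -2, -3, -4, -4, -4, -2, -3, -4, -4, -1, -1, -2, -3, -10, -10, -13, -17, -15, -16, -10] V [165, 165, 160, 133, 110, 110, 114, 115, 118, 117, 117, 115, 114, 113, 111, 109, 110, 108, 101, 98, 92, 90, 84, 88, 90, 110, 171, 168, 153, 91]
346 RB [-18, -16, -18, -14, -14, -8, -4, 0, -4, -2, -2, -4, -2, -2, -2, -5, -2, 0, -2, 0, -2, -4, -10, -10, -12, -10, -12, -12, -10, -12] V [170, 164, 164, 164, 155, 124, 108, 118, 119, 120, 116, 116, 114, 115, 112, 112, 109, 104, 103, 95, 90, 87, 89, 94, 92, 92, 104, 126, 105, 117]
```

At about 20 N it moved only 0.1 mm for an extra 3.5 N, which matches the tube's own give. The shoulder height comes out at about 0.066, in agreement with the rim. I'll relax, open and retreat, then inspect from both cameras.

jog_arm:
  motion:
    - [[0,0,0,0,0,0,0.03],[0,0,0,0,0,0,0.055],[0,0,0,0,0,0,0.07],[0,0,0,0,0,0,0.075],[0,0,0,0,0,0,0.075]]

```text
t: 15.3
eef_pos: [0.5284, -0.2013, 0.0856]
ee_rot: [-3.138, -0.002, -1.881]
force: [-0.3, -0.1, -0.5]
width: 0.0699
```

jog_arm:
  motion:
    - [[0,0,-0.01,0,0,0,0.075],[0,0,-0.03,0,0,0,0.075],[0,0,-0.06,0,0,0,0.075],[0,0,-0.09,0,0,0,0.07],[0,0,-0.09,0,0,0,0.03],[0,0,-0.09,0,0,0,0]]

```text
t: 15.9
eef_pos: [0.5286, -0.201, 0.1769]
ee_rot: [-3.136, -0.001, -1.881]
force: [-1.0, -0.2, -0.8]
width: 0.0594
```

```bash
python3 - <<'E'
from ov import *
s=arm.get_state();go([.5283,-.1985,.087],-1.886,s);print(s["moment"])
f=optics.grab_frame("side")[:,:,::-1];cv2.imwrite("pics/side10f.png",f)
I=[]
for z,c in((.066,(0,255,0)),):
    X=onz("side",(355.25,332.5),z)
    I+=[(circ(X[0],X[1],z,.022),c),(circ(X[0],X[1],z+.026,.022),c)]
ov("pics/o10.png","side","pics/side10f.png",325,295,65,65,8,[])
ov("pics/o10b.png","side","pics/side10f.png",325,295,65,65,8,I)
E
```

```text
shift [-0.0023  0.0016  0.0899] rot [-0.32 -0.04  0.26] t 15.9 tcp [ 0.5286 -0.201   0.1769] F [-1.02 -0.24 -0.8 ] w 0.0594
[ 0.16302335 -0.03759974  0.00186692]
```

View pics/o10b.png

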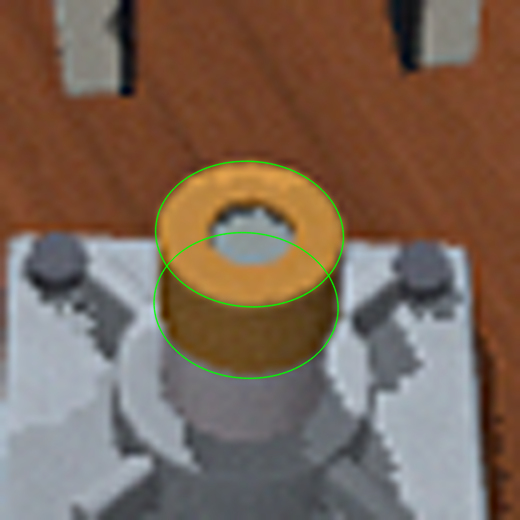

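View pics/o10.png

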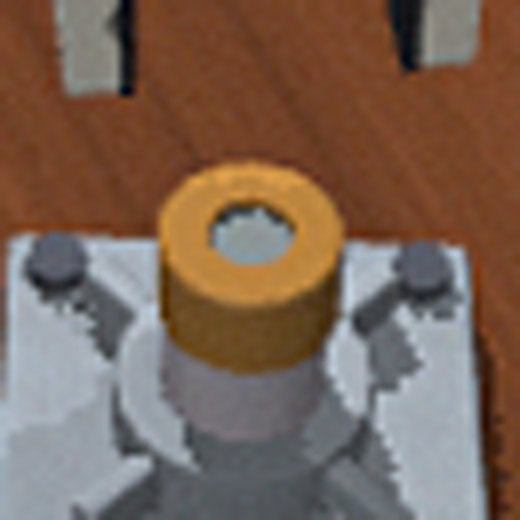

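The sleeve stands upright on the tube, and its top face matches the predicted "home" outline (crop (250,235)). As an independent check, I'll press gently on the collar's top ring with the fingertips set 26 mm apart.

jog_arm:
  motion:
    - [[-0.0012,0.0006,0.02,-0.3,0,0,0.026],[-0.0012,0.0006,0.04,-0.3,0,0,0.026],[-0.0012,0.0006,0.055,-0.3,0,0,0.026],[-0.0012,0.0006,0.058,-0.3,0,0,0.026],[-0.0012,0.0006,0.058,-0.3,0,0,0.026],[-0.0012,0.0006,0.058,-0.3,0,0,0.026]]

```text
t: 16.55
eef_pos: [0.5282, -0.1998, 0.1182]
ee_rot: [3.14, -0.001, -1.881]
force: [0.2, 0.7, 0.2]
width: 0.026
```

```bash
python3 - <<'E'
from ov import *
s=arm.get_state();go([.528,-.1999,.114],-1.886,s);print(s["moment"])
f=optics.grab_frame("side")[:,:,::-1];cv2.imwrite("pics/side11f.png",f)
ov("pics/o11.png","side","pics/side11f.png",325,295,65,65,8,[])
E
```

```text
shift [0.0001 0.0002 0.0042] rot [ 0.08 -0.08  0.27] t 16.55 tcp [ 0.5282 -0.1998  0.1182] F [0.18 0.69 0.22] w 0.026
[ 0.07698409 -0.13766288  0.01773364]
```

View pics/o11.png

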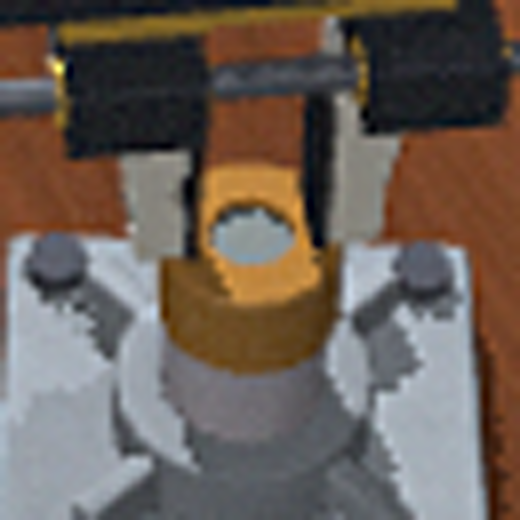

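The fingertips straddle the hole, just above the collar's top ring. I'll press gently.

jog_arm:
  motion:
    - [[0,0.0002,0.001,0.1,-0.1,0.2,0.026],[0,0.0002,0.002,0.1,-0.1,0.2,0.026],[0,0.0002,0.003,0.1,-0.1,0.2,0.026],[0,0.0002,0.004,0.1,-0.1,0.2,0.026],[0,0.0002,0.004,0.1,-0.1,0.2,0.026]]

```text
t: 17.1
eef_pos: [0.5284, -0.1998, 0.1147]
ee_rot: [-3.14, 0.001, -1.885]
force: [-0.2, -0.4, 2.2]
width: 0.0261
```

jog_arm:
  motion:
    - [[0,0,0.0007,0,0,0,0.026],[0,0,0.001,0,0,0,0.026],[0,0,0.001,0,0,0,0.026]]

```text
t: 17.4
eef_pos: [0.5286, -0.1999, 0.1145]
ee_rot: [-3.14, 0.0, -1.884]
force: [-2.2, 0.5, 7.4]
width: 0.0261
```

jog_arm:
  motion:
    - [[0,0,0.0008,0,0,0,0.026],[0,0,0.0014,0,0,0,0.026],[0,0,0.0014,0,0,0,0.026]]

```text
t: 17.7
eef_pos: [0.5287, -0.2001, 0.1144]
ee_rot: [-3.139, 0.0, -1.884]
force: [-4.5, 2.7, 12.2]
width: 0.0257
```

jog_arm:
  motion:
    - [[0,0,0.0008,0,0,0,0.026],[0,0,0.0016,0,0,0,0.026],[0,0,0.0018,0,0,0,0.026],[0,0,0.0018,0,0,0,0.026]]

```text
t: 18.1
eef_pos: [0.5288, -0.2002, 0.1142]
ee_rot: [-3.138, -0.0, -1.883]
force: [-6.0, 3.1, 15.8]
width: 0.0264
```

It is stiff right from contact: only 0.5 mm between 2 and 16 N, beyond the 12 N spring drag, so the shoulder is home. Retreating up and away so both cameras can see.

jog_arm:
  motion:
    - [[0,0,-0.01,0,0,0,0.026],[0,0,-0.04,0,0,0,0.026],[0,0,-0.08,0,0,0,0.026],[-0.04,0,-0.1,0,0,0,0.026],[-0.08,0,-0.1,0,0,0,0.026],[-0.12,0,-0.1,0,0,0,0.026],[-0.16,0,-0.1,0,0,0,0.026],[-0.2,0,-0.1,0,0,0,0.026]]

```text
t: 18.9
eef_pos: [0.5902, -0.0081, 0.2146]
ee_rot: [-3.138, 0.0, -1.883]
force: [0.8, -0.3, 0.4]
width: 0.0259
```

```bash
python3 - <<'E'
from ov import *
s=arm.get_state();print(s["t"],s["eef_pos"],s["force"])
for n in("side","top"):
    f=optics.grab_frame(n)[:,:,::-1];cv2.imwrite(f"pics/{n}12f.png",f)
z=.0665;X=.5283,-.1988
ov("pics/o12.png","top","pics/top12f.png",430,245,75,75,8,[(circ(*X,z+.026,.022),(0,255,0))])
ov("pics/o12s.png","side","pics/side12f.png",325,295,65,65,8,[])
E
```

```text
18.9 [ 0.5901835  -0.00813223  0.21461111] [ 0.7668673  -0.25251902  0.37888335]
```

View pics/o12.png

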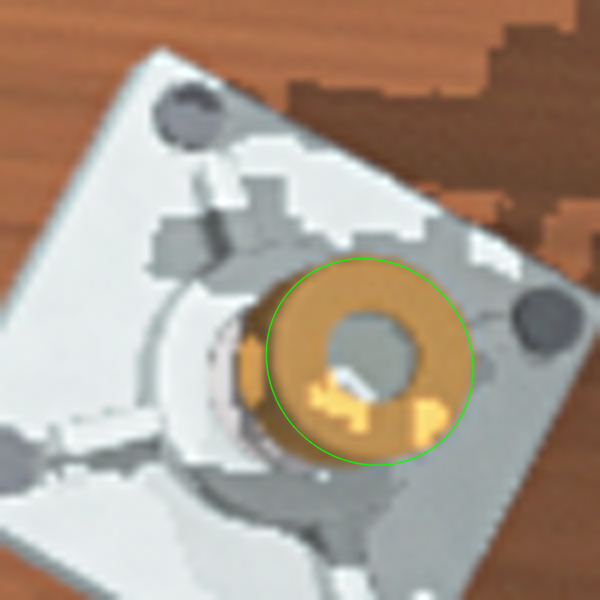

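View pics/o12s.png

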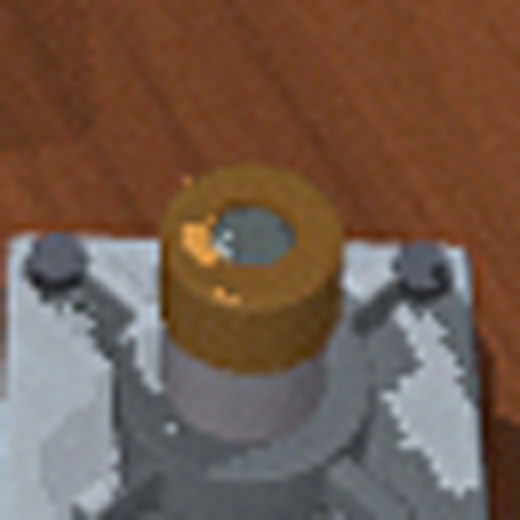

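View pics/side12f.png

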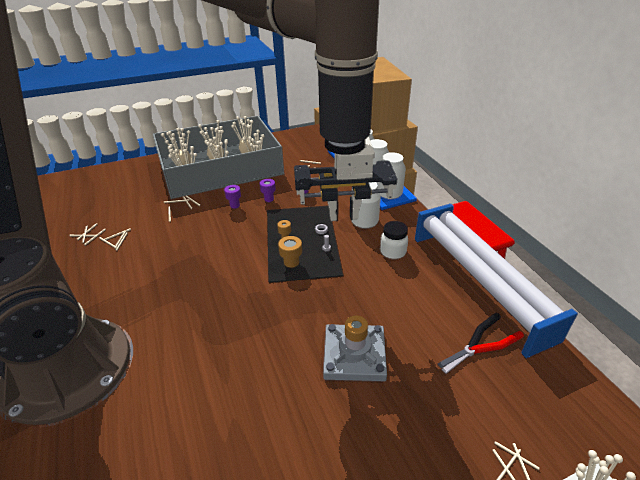

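In both views the sleeve sits upright on the tube, its top face at top-view crop (370,361) on the predicted home outline. B and C are still at (284,228) and (290,250), and the gripper is well clear. I'll hold briefly, then hand in.

jog_arm:
  motion:
    - [[0,0,0,0,0,0,0.026],[0,0,0,0,0,0,0.026]]

```text
t: 19.2
eef_pos: [0.5912, -0.0059, 0.2142]
ee_rot: [-3.138, 0.0, -1.879]
force: [0.6, -0.8, -0.7]
width: 0.0261
```

```bash
python3 -c "
from station import arm
print(arm.job_done())"
```

```text
the job is handed in; nothing more can be done
None
```

The medium bronze sleeve (A) is pressed into the housing bore up to its stop and released, and I handed the job in at about 19 s of the 51 s allowed. The hand-in reported no verdict.

- **Insertion:** The first attempt landed on the rim at about 20 N. I backed off and re-aimed from the side view and the force reading, and the second attempt went in. The springs gave a steady push of about 10 N. At the stop the push rose to about 20 N with almost no further movement.
- **Seating check:** After letting go, I pressed on the collar's top ring with the fingertips up to about 18 N. It gave about 0.5 mm, slightly more than the tube's own give should account for, and it did not slide.
- **Camera check:** In both views the sleeve stands upright and its top face matches the fully home outline. In the side view the shoulder's lower edge was about half a pixel (around 1 mm) higher than predicted, and the collar looked up to about 1 mm off the tube's centre. I put both down to pixel accuracy. The force checks are the stronger evidence that it is home.
- **Everything else:** The other two sleeves and the loose items look undisturbed in the last side picture, and the gripper was clear of everything.

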